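# Zero the preload gauge and seat the keyed spindle

### The job

First turn the black knob of the preload gauge until its red pointer stands at the orange zero mark. Then take the grey-headed keyed spindle from the white rack, push its shaft upright into the aluminium hub, turning it until the key slips into the keyway, and keep pushing against the spring until its collar sits down on the hub. Finish still gripping the spindle and holding it fully home (the spring pushes it out if let go), with the gauge still at zero and everything else on the bench left where it was.

Things in the scene. Friction and masses are not known exactly. Their poses are not given: they have to be found in the camera images.
- dial (a joint): angle of the gauge knob (rad): 0 when its red pointer stands at the orange zero mark, positive anticlockwise seen from above, range -1.6 to 1.6; starts anticlockwise of zero. Stays where it is left (friction about 0.04 N m). The scale has one black tick every 0.2 rad.
- dial_grip (a point): the gauge knob: a black bar 46 long (its x), 14 wide (its y), 30 tall, on a steel disc 60 in diameter, red stripe towards the pointer; the bar reaches from 22 mm below to 8 mm above this point, which lies on the upright turning axis, 58 mm above the surface. x axis = pointer direction, turns with the knob. Pinch the bar across its width from above.
- gauge_zero (a point): the orange zero mark on the fixed white dial face, 40 mm out from the knob's axis and 30 mm above the surface; x axis = from the knob's axis outwards through the mark. The gauge is a black disc 96 in diameter on a white plate 110 x 110, fixed to the bench (place and yaw vary).
- spindle_grip (a point): centre of the grey head of the keyed spindle: a block 36 (x) x 22 (y) x 44 (z), pinched across its 22 mm width from above. z up; x axis = key side, marked by an orange stripe on top and down that end. Below the head a collar 46 in diameter, 6 thick, from 22 to 28 mm below this point, then the shaft, whose end is 62 mm below this point. About 130 g.
- spindle_key (a point): middle of the brass key on the keyed spindle's aluminium shaft, on the shaft's axis, 40 mm below spindle_grip. Shaft 24 in diameter, its last 4 mm tapering to 18. The key lies on the +x side, 6 wide, reaches 17 mm from the axis and runs 24 mm down from the collar, so that the last 10 mm of the shaft are plain round.
- rack: white block 190 (x) x 62 (y) x 36 tall, fixed (place and yaw vary), origin at the centre of its underside; two through sockets 36 in diameter at 55 mm either way along its x. The keyed spindle hangs by its collar in one, the keyless one in the other; which is which varies.
- hub_mouth (a point): centre of the hub's mouth in its flat top face, 52 mm above the surface; z up, x axis = direction of the keyway. The hub is an upright aluminium cylinder 62 in diameter on a white plate 100 x 100, fixed (place and yaw vary). Fully home, the collar rests on this face, spindle_grip is 28 mm above this point and the x axes agree.
- hub_keyway (a point): middle of the keyway at the top face, 16 mm along x from hub_mouth. Bore 26 in diameter; keyway 8 wide, open at the top, reaching 19 mm from the bore's axis; an orange mark on the top face just outside it. When the key rests on the face beside the keyway, spindle_grip is 52 mm above the face.
- plunger (a joint): travel (m) of the brass spring plunger in the bore: 0 at rest with its top 22 mm below the mouth, positive when pushed down; 0.012 with the spindle fully home. Spring 450 N/m with 2.7 N preload, about 8 N when home; it lifts the spindle if let go.
- plain_grip (a point): keyless spindle (bystander, leave alone): same aluminium shaft and collar as the keyed spindle but a round black head 34 in diameter and 30 tall; stands in the other socket of the rack; point at the centre of the head, 15 mm above the collar's top.
- lens_tube: black lens tube, 40 in diameter, 45 tall, standing; origin at the centre of its underside. Bystander.
- post: steel optical post on a small foot, 24 in diameter, 75 tall, standing; origin at the centre of its underside. Bystander.
- bottle: white bottle with blue cap, 56 in diameter, 120 tall; origin at the centre of its underside. Bystander.
- slide_box: blue slide box, 60 x 80 x 24 (x, y, z), lying flat; origin at the centre of its underside. Bystander.
- driver: screwdriver with a red handle, 150 long, lying along its x axis; origin on the surface under it. Bystander.
- screw_tray: grey open tray of cap screws, 70 x 90 x 22; origin at the centre of its underside. Bystander.
Things that resemble listed ones, but are neither listed nor needed, are in the scene too. Leave any brown, green or purple look-alike of the part that bears spindle_grip alone.

How it is judged:
On the way, in this order (a step that is already met when the one before it is completed fails the run):
1. the gauge pointer is turned to zero (within 0.1 rad) (value of joint dial between -0.1 and 0.1 rad), for 0.3 s.
2. the spindle is lifted out of the rack (above 0.11 m) (height (world z) of spindle_grip above 0.11 m), for 0.05 s.
3. the key has slipped into the keyway and the collar sits on the hub (z of spindle_grip in the frame of hub_mouth below 0.0305 m and horizontal distance between spindle_grip and hub_mouth below 0.005 m and angle between the x axis of spindle_grip and the x axis of hub_mouth, either way round below 0.2 rad and angle between spindle_grip's own z axis and vertical below 0.12 rad and value of joint plunger above 0.0095 m), for 0.2 s.
At the end, for the whole second after the job is handed in: Gauge pointer within 0.1 rad of zero; spindle upright in the hub, axes within 5 mm at the head and key direction within 0.2 rad of the keyway, collar within 2.5 mm of the hub's face, plunger pushed down by more than 9.5 mm, and the fingers still holding the spindle (over 1.5 N) (all of step 1 and all of step 3 and contact force between the fingers and spindle above 1.5 N); the arm keeps its last pose, push and grip.
It fails at once if a bystander is displaced by more than 30 mm (distance of any of plain_grip, lens_tube, post, bottle, slide_box, driver, screw_tray from where it was at the start of the episode above 0.03 m).
It also fails if it takes over 54 s, if anything falls off the work surface, if the arm or the gripper's body presses on something with over 40 N, if the wrist force passes 120 N, or if a joint passes its speed limit or range.

### The arm

A 6-joint arm with a two-finger parallel gripper is mounted at the origin on the work surface. World frame = base frame: x ahead of the robot, y to its left, z up, the work surface at z = 0. Lengths are in m, angles in rad, forces in N, time in s.
With the tool pointing down it reaches from about 0.35 to 0.8 m from the base axis. Payload 7.3 kg.
Tool frame: the origin (TCP) lies at the very end of the fingers, on their centre line; the grasp point (between the pads) lies 19 mm behind it (robot.tcp_to_grasp is the distance from the TCP to the grasp point, in m); z points along the fingers, y is the line along which they close (so a half turn about z gives the same grasp; the last joint's range is limited). The gripper opens to 85 mm and grips with 20 to 120 N. Pads are 22 mm wide; open, the fingers measure 114 mm over their backs; the gripper's body (76 mm by 85 mm) begins 54 mm behind the grasp point. The pads swing forward as they close: fully open they stand 13 mm farther back than shut.
Start: joints at [-1.366, 0.342, 1.524, -0, 1.275, -0.146], TCP at [0.18, -0.493, 0.231] pointing down, gripper open.
Joint ranges: [-2.53, 2.53], [-0.77, 2.02], [0.04, 2.7], [-1, 4.14], [0.28, 2.66], [-3.11, 3.11]. Speed limits (rad/s): [2.57, 2.57, 3.14, 3.14, 3.14, 3.14].

### API

Orientations are given as a unit quaternion [w, x, y, z].
In Python, from workcell import robot, vision, close_job gives the robot as it stands. The module is installed in compiled form; this text tells all that it offers.
- The arm moves only by the tool step_arm, never from a script. Its argument "targets" is a list that holds one entry, the list of rows, each a list of 6 numbers: the shift along the tool's x, y, z in m, then the turn, a rotation vector about the tool's x, y, z in degrees. In form: [[[tx, ty, tz, wx, wy, wz], ...]]. A call has 1 to 5 rows; each row is the pose to reach, as a shift and turn from the pose commanded when the call began, along the tool's axes at that moment; what a row does not reach only later rows make up. A row lasts 1/8 s, in which the tool goes at most 62.5 mm and 10.7 degrees, less where a joint would pass 70% of its speed; a pose out of reach is approached as far as the arm can. A call with a gripper value outside its range is refused whole. "fingers" is the finger opening in m, from 0 to 0.0854, set as the call begins (left out, the last holds). The fingers move at their own pace and stop on an object; the grip force is fixed at half the most. Time passes only in rows, so rows that repeat a pose let the fingers close. It gives the time, the measured TCP pose, the force, the opening and the grip force at its end, in the units of the state.
- robot.observe(): the state, without advancing time (a new reading comes with each control period).
- vision.read_camera(name): name is "scene" or "top" or "wrist"; returns a dict with "color" (384x512x3 uint8, red, green, blue), "intrinsics" (3x3 intrinsics, pixels), "position" and "attitude" of the camera in the world; the wrist camera has in their place "T_tool_cam" (4x4, takes a point from camera to tool coordinates, whose origin is the TCP and whose axes are the flange's). Camera axes: x right, y up, looking along -z (the intrinsics and any distortion apply to the point x, -y, -z); pixel columns grow to the right and rows downward; lengths in m; the calibration is good to about 2 mm. A picture is of the moment at which its call begins: read the wrist's pose just before it. There is no depth.
- close_job(): hands the job in; it is judged then, once.
The state is a dict: "clock": time; "joint_positions": joint angles; "joint_vel": joint speeds; "effort": joint torques, N m; "position": TCP position; "eef_rot": TCP orientation; "contact_force": force on the tool from outside, world axes, zero at the start; "moment": the same for the moment, N m; "width": finger opening in m; "gripper_force": force on a finger pad.
Only numpy, scipy, OpenCV 4.12 (cv2) and the standard library are available. Lean on these libraries where they do the work, as an engineer would, in place of code of your own. Each camera call takes 0.05 s, during which the arm holds its last target. There are 200 camera calls.

## Working session

There is one attempt and no reset: what is moved stays moved. The work goes in short steps, Python scripts to look and compute and a tool call to move; the robot and the scene stay as the last step left them, time stands still between calls to the robot, and variables do not carry over. Pictures are saved under pics/ and viewed, at most 10 in all, crops included, and the job is handed in when it is done.

Besides the shell and the picture viewer there is one more tool, called after "Call:" as name(argument=value, ...), one argument or row to a line, values as JSON. step_arm: Moves the arm, as the interface text tells. Its arguments: {"type":"object","properties":{"targets":{"type":"array"},"fingers":{"type":"number"}},"required":["targets"]}

```bash
mkdir -p pics; cat > h.py <<'E'
import numpy as np, cv2
from scipy.spatial.transform import Rotation as R
from workcell import robot, vision
def q2m(q): return R.from_quat([q[1],q[2],q[3],q[0]]).as_matrix()
def grab(n):
    s=robot.observe(); c=vision.read_camera(n)
    if n=='wrist':
        T=np.eye(4);T[:3,:3]=q2m(s['eef_rot']);T[:3,3]=s['position'];T=T@np.array(c['T_tool_cam'])
        c['M'],c['p']=T[:3,:3],T[:3,3]
    else:
        a=np.array(c['attitude']); c['M']=a if a.shape==(3,3) else q2m(a); c['p']=np.array(c['position'])
    c['K']=np.array(c['intrinsics']); return c
def ray(c,uv,z):
    d=np.linalg.inv(c['K'])@[uv[0],uv[1],1]; d=c['M']@[d[0],-d[1],-d[2]]
    return c['p']+d*(z-c['p'][2])/d[2]
def proj(c,P):
    q=c['M'].T@(np.array(P)-c['p']); q=c['K']@[q[0],-q[1],-q[2]]; return q[:2]/q[2]
def save(c,n,box=None,s=1):
    im=c['color'][:,:,::-1]
    if box: im=im[box[1]:box[3],box[0]:box[2]]
    cv2.imwrite('pics/'+n,cv2.resize(im,None,fx=s,fy=s,interpolation=cv2.INTER_CUBIC))
E
python3 - <<'E'
from h import *
import pickle
o={}
for n in('top','scene'):
    c=grab(n);o[n]=c;save(c,n+'0.png',s=1.5);print(n,{k:v for k,v in c.items() if k!='color'})
pickle.dump(o,open('o.pkl','wb'));print(robot.observe(),robot.tcp_to_grasp)
E
```

```text
top {'intrinsics': array([[364.8739776 ,   0.        , 254.54987671],
       [  0.        , 364.8739776 , 188.09263374],
       [  0.        ,   0.        ,   1.        ]]), 'position': array([0.38463025, 0.01785244, 0.92966361]), 'attitude': array([ 0.74449503,  0.07862206, -0.070018  , -0.65927475]), 'M': array([[ 1.20908564e-01,  9.70643638e-01, -2.07923174e-01],
       [-9.92663474e-01,  1.18350748e-01, -2.47452679e-02],
       [ 5.89026356e-04,  2.09389655e-01,  9.77832105e-01]]), 'p': array([0.38463025, 0.01785244, 0.92966361]), 'K': array([[364.8739776 ,   0.        , 254.54987671],
       [  0.        , 364.8739776 , 188.09263374],
       [  0.        ,   0.        ,   1.        ]])}
scene {'intrinsics': array([[455.37978926,   0.        , 256.58830845],
       [  0.        , 455.37978926, 192.30833145],
       [  0.        ,   0.        ,   1.        ]]), 'position': array([1.51177231, 0.01891786, 0.74188353]), 'attitude': array([0.61544121, 0.33539666, 0.32613624, 0.63433142]), 'M': array([[-1.74823963e-02, -5.62017379e-01,  8.26940646e-01],
       [ 9.99557405e-01, -2.9734
[... 316 characters left out ...]
joint_positions': array([-1.36599223e+00,  3.42646108e-01,  1.52492506e+00, -3.49987465e-06,
        1.27542390e+00, -1.45983404e-01]), 'joint_vel': array([ 0.00075858, -0.00430787, -0.00398371, -0.00065391,  0.00248503,
       -0.00011947]), 'effort': array([ 1.35235525e-03, -4.34449375e+01, -2.46491182e+01, -2.09892623e-04,
        4.62045515e-03, -3.21200027e-07]), 'position': array([ 0.18036242, -0.49265581,  0.23069782]), 'eef_rot': array([-7.00854919e-04,  9.84657576e-01,  1.74496321e-01, -2.22928524e-05]), 'contact_force': array([-0.18769698,  0.24160124,  0.46714502]), 'moment': array([-0.02789178, -0.04685065,  0.00032037]), 'gripper_force': 0.0, 'width': 0.08537223426746891} 0.0187
```

View pics/top0.png

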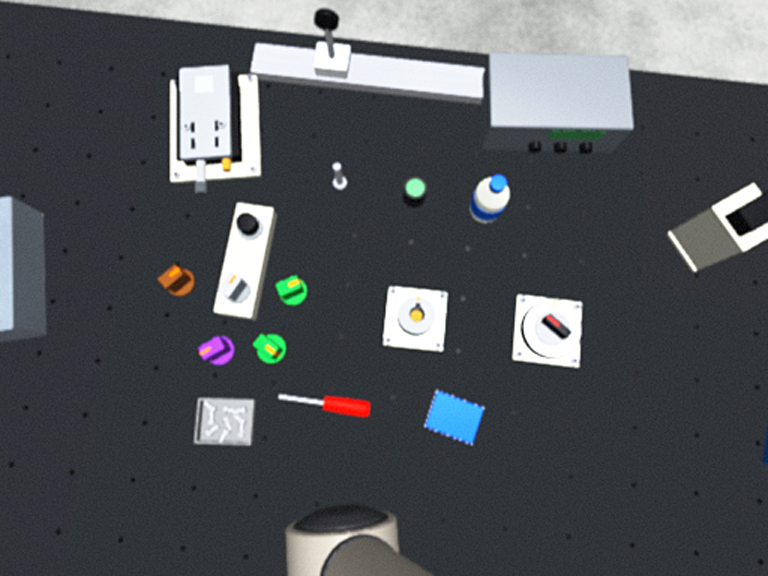

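View pics/scene0.png

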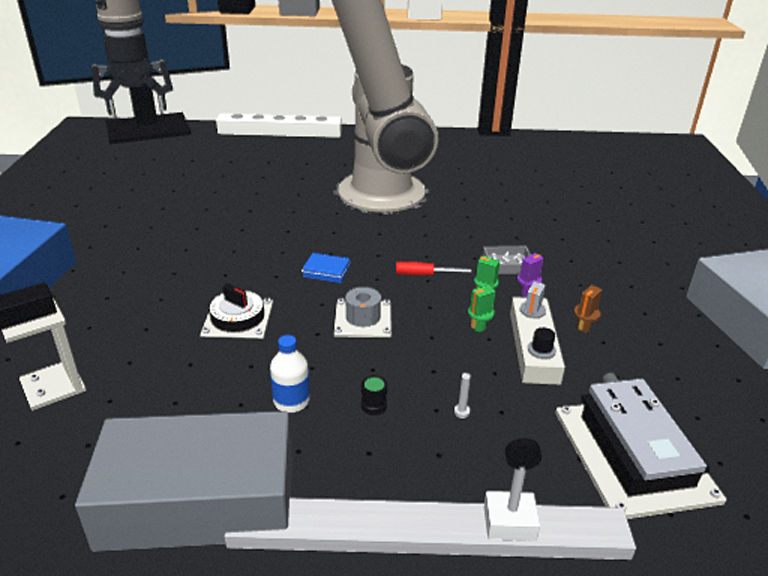

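Top view (1.5x): gauge knob at (553,326), hub at (416,315), rack at (245,260). The rack holds the black round head at (248,224) and the grey head with an orange stripe at (237,289). Candidates for the keyed spindle are brown (177,280), greens (291,290) and (269,347), purple (215,350) and grey (237,289). Only the grey one has a grey head and hangs in the white rack, so it's the one meant. I'll confirm it in an enlarged crop.

```bash
python3 - <<'E'
from h import *
import pickle
o=pickle.load(open('o.pkl','rb'));c=o['top'];s=o['scene']
im=c['color'][:,:,::-1]; sm=s['color'][:,:,::-1]
def cr(im,x,y,w=32,h=32): return cv2.resize(im[y-h:y+h,x-w:x+w],(264,264),interpolation=cv2.INTER_CUBIC)
row1=np.hstack([cr(im,366,220),cr(im,277,209),cr(im,157,191)])
row2=np.hstack([cr(sm,158,202),cr(sm,242,205),cr(sm,357,202)])
cv2.imwrite('pics/crop.png',np.vstack([row1,row2]))
hsv=cv2.cvtColor(im,cv2.COLOR_BGR2HSV)
def blobs(m,z,name,mn=4):
    n,l,st,ct=cv2.connectedComponentsWithStats(m.astype(np.uint8))
    for i in range(1,n):
        if st[i,4]>=mn: print(name,ct[i].round(1),st[i,4],ray(c,ct[i],z).round(4))
H,S,V=cv2.split(hsv)
blobs((S>120)&(H>10)&(H<28)&(V>120),.052,'orange')
blobs((S>120)&((H<8)|(H>172))&(V>100),.066,'red')
blobs((S<40)&(V>190),.0,'white',200)
E
```

```text
orange [150.6 108.8] 48 [0.7465 0.3315 0.052 ]
orange [117.3 186.2] 229 [0.535  0.3759 0.052 ]
orange [154.3 186.1] 7 [0.5462 0.2857 0.052 ]
orange [195.5 188.1] 19 [0.5536 0.1843 0.052 ]
orange [277.4 209.8] 47 [ 0.5244 -0.0216  0.052 ]
orange [180.6 233.2] 24 [0.4401 0.2026 0.052 ]
orange [137.  233.3] 6 [0.4271 0.3062 0.052 ]
red [368.3 213.3] 30 [ 0.5401 -0.237   0.066 ]
red [230.8 270.4] 367 [0.3688 0.0706 0.066 ]
white [351.5  29. ] 17001 [ 1.0804 -0.1788  0.    ]
white [245.2  45.9] 3059 [0.9895 0.1177 0.    ]
white [136.1  73.7] 1910 [0.8666 0.4094 0.    ]
white [148.3  93.1] 1541 [0.8129 0.3649 0.    ]
white [327.4 130.4] 278 [ 0.7641 -0.1345  0.    ]
white [493.9 144.1] 586 [ 0.7793 -0.5797  0.    ]
white [162.1 174.9] 1626 [0.5882 0.2866 0.    ]
white [276.5 212.1] 1467 [ 0.5265 -0.0223  0.    ]
white [364.6 220.3] 1705 [ 0.5328 -0.2481  0.    ]
white [151.  279.9] 894 [0.321  0.2675 0.    ]
white [210.3 367.7] 574 [0.1399 0.0926 0.    ]
```

View pics/crop.png

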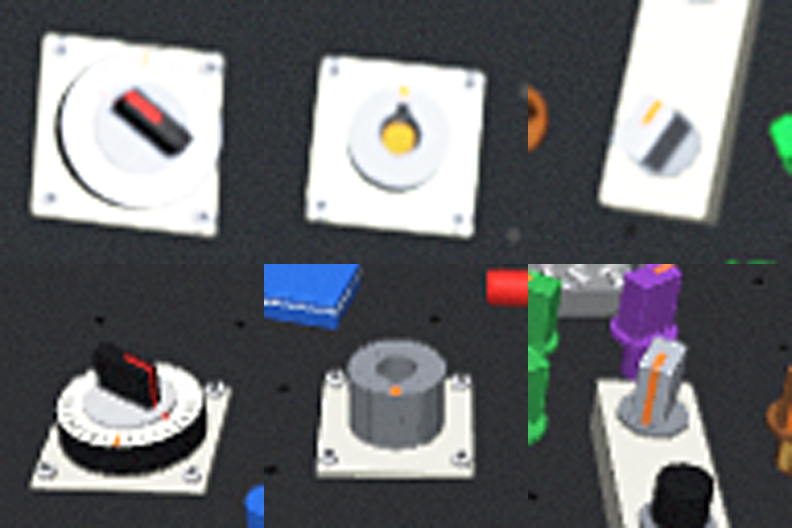

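The crops confirm it: the grey head with an orange stripe sits in the lower rack socket. On the hub, the keyway and orange mark point roughly to world +x. The gauge pointer stands about 50° anticlockwise of zero. Next I hover over the gauge for a wrist view.

Call:
step_arm(
  targets=[
    [[0.3,-0.09,0,0,0,0],[0.3,-0.09,0,0,0,0],[0.3,-0.09,0,0,0,0],[0.3,-0.09,0,0,0,0],[0.3,-0.09,0,0,0,0]],
  ],
)

```text
clock: 0.72
position: [0.432, -0.3044, 0.2311]
eef_rot: [-0.0, 0.985, 0.174, -0.0]
contact_force: [0.8, -1.5, -0.6]
width: 0.086
gripper_force: 0.0
```

Call:
step_arm(
  targets=[
    [[0.06,-0.03,0,0,0,-10],[0.06,-0.03,0,0,0,-20],[0.06,-0.03,0,0,0,-30],[0.06,-0.03,0,0,0,-34],[0.06,-0.03,0,0,0,-34]],
  ],
)

```text
clock: 1.35
position: [0.4766, -0.2568, 0.2309]
eef_rot: [-0.0, 0.891, 0.455, -0.0]
contact_force: [0.0, 0.3, 0.3]
width: 0.0854
gripper_force: 0.0
```

```bash
python3 - <<'E'
from h import *
import pickle
s=robot.observe();print(s['position'],s['eef_rot'],s['joint_positions'])
c=grab('wrist');pickle.dump(c,open('w1.pkl','wb'));save(c,'w1.png',s=1.5);print(c['T_tool_cam'],c['K'],c['p'])
E
```

```text
[ 0.47659318 -0.25684839  0.23091207] [-3.40954144e-04  8.90730612e-01  4.54531422e-01 -2.18013776e-04] [-6.35839931e-01  3.72869253e-01  1.47881168e+00 -8.89341971e-05
  1.29071659e+00 -8.71123626e-03]
[[-5.17786566e-04  9.63834319e-01  2.66501665e-01  6.70797474e-02]
 [ 9.99999670e-01  6.66057019e-04 -4.65971644e-04 -1.97090907e-04]
 [-6.26624766e-04  2.66501335e-01 -9.63834345e-01 -1.41678577e-01]
 [ 0.00000000e+00  0.00000000e+00  0.00000000e+00  1.00000000e+00]] [[318.43650502   0.         252.95279463]
 [  0.         318.43650502 188.36789994]
 [  0.           0.           1.        ]] [ 0.51589508 -0.20247421  0.3725855 ]
```

View pics/w1.png

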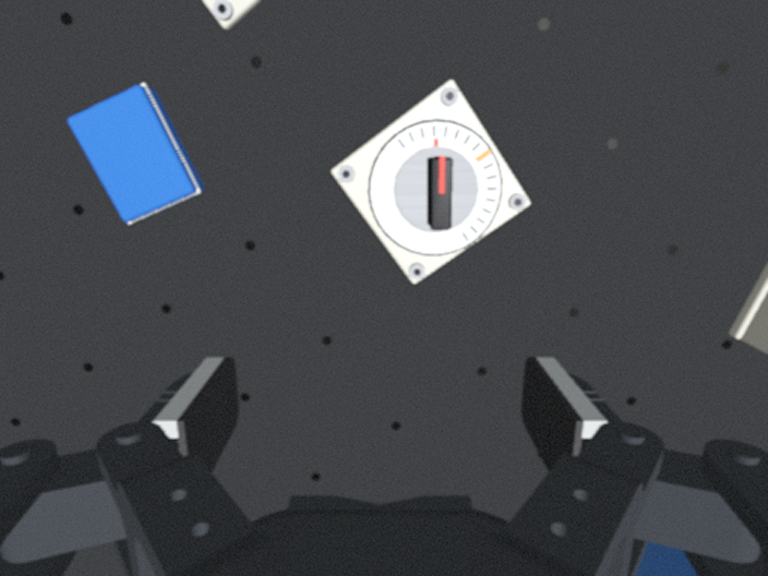

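Wrist view 1 (1.5x): the knob bar is at (440,193) with its red stripe up. The pointer tick is at (436,143) and the orange zero mark at (484,155).

```bash
cat >> h.py <<'E'
def tool_rel(P):
    s=robot.observe(); return q2m(s['eef_rot']).T@(np.array(P)-s['position'])
def comps(m,box,mn=3):
    m=m.astype(np.uint8).copy(); k=np.zeros_like(m); k[box[1]:box[3],box[0]:box[2]]=1
    n,l,st,ct=cv2.connectedComponentsWithStats(m*k)
    return [(ct[i],st[i,4],l==i) for i in range(1,n) if st[i,4]>=mn]
def hsv(c): return cv2.split(cv2.cvtColor(c['color'],cv2.COLOR_RGB2HSV))
def ang(v): return np.degrees(np.arctan2(v[1],v[0])).round(2)
E
cat > gauge.py <<'E'
from h import *
def gauge(c,box):
    H,S,V=hsv(c)
    o=max(comps((S>90)&(H>8)&(H<28)&(V>120),box),key=lambda t:t[1]); 
    red=comps((S>110)&((H<8)|(H>172))&(V>90),box)
    dark=(V<110)|((S>110)&((H<8)|(H>172)))
    for t in red: print('red',t[0].round(1),t[1],ray(c,t[0],.03 if t[1]<40 else .066).round(4))
    print('orange',o[0].round(1),o[1],ray(c,o[0],.03).round(4))
    for ct,a,m in comps(dark,box,80):
        cn=max(cv2.findContours(m.astype(np.uint8),0,2)[0],key=cv2.contourArea)
        pts=np.array([ray(c,p[0],.066)[:2] for p in cn],np.float32)
        print('dark',ct.round(1),a,'centre@.066',np.round(ray(c,ct,.066),4),cv2.minAreaRect(pts*1000))
    # white face: region enclosed, use plate+face outline ring
    return o
E
python3 - <<'E'
from gauge import *
import pickle
c=pickle.load(open('w1.pkl','rb'))
gauge(c,(245,75,337,172))
E
```

```text
red [294.  116.5] 118 [ 0.5385 -0.237   0.066 ]
orange [321.5 103.3] 15 [ 0.5718 -0.2468  0.03  ]
dark [252.9  80.9] 241 centre@.066 [ 0.5259 -0.1886  0.066 ] ((527.2431640625, -186.62826538085938), (12.69663143157959, 26.9610652923584), 89.61233520507812)
dark [329.7  85.1] 322 centre@.066 [ 0.5807 -0.2329  0.066 ] ((582.8798217773438, -234.95555114746094), (14.295780181884766, 32.585975646972656), 0.3102433681488037)
dark [291.6 129.4] 624 centre@.066 [ 0.5299 -0.2456  0.066 ] ((530.8536987304688, -245.70223999023438), (44.25692367553711, 14.208239555358887), 55.57661056518555)
dark [325.2 163.8] 394 centre@.066 [ 0.5379 -0.2923  0.066 ] ((535.0626220703125, -287.1591491699219), (21.77138328552246, 31.412609100341797), 58.01675796508789)
dark [250.1 163.9] 189 centre@.066 [ 0.4783 -0.2493  0.066 ] ((482.2006530761719, -248.0655517578125), (20.75029945373535, 14.761306762695312), 54.04228210449219)
```

Call:
step_arm(
  targets=[
    [[0.041,0.0375,0.05,0,0,-1.5],[0.041,0.0375,0.11,0,0,-1.5],[0.041,0.0375,0.15,0,0,-1.5],[0.041,0.0375,0.18,0,0,-1.5],[0.041,0.0375,0.189,0,0,-1.5]],
  ],
  fingers=0.05,
)

```text
clock: 2.02
position: [0.53, -0.2453, 0.0402]
eef_rot: [-0.002, 0.885, 0.466, -0.001]
contact_force: [0.3, -0.3, 0.2]
width: 0.0502
gripper_force: 0.0
```

Call:
step_arm(
  targets=[
    [[0,0,0,0,0,0],[0,0,0,0,0,0],[0,0,0,0,0,0],[0,0,0,0,0,0],[0,0,0,0,0,0]],
  ],
  fingers=0.0,
)

```text
clock: 2.65
position: [0.5321, -0.2466, 0.0441]
eef_rot: [0.002, 0.885, 0.466, 0.001]
contact_force: [-0.1, -0.2, 5.8]
width: 0.0126
gripper_force: 61.1
```

Gripped the bar. I raise 2 mm and turn clockwise about 57°.

Call:
step_arm(
  targets=[
    [[0,0,-0.002,0,0,8],[0,0,-0.002,0,0,18],[0,0,-0.002,0,0,28],[0,0,-0.002,0,0,38],[0,0,-0.002,0,0,46]],
  ],
)

```text
clock: 3.28
position: [0.5321, -0.2466, 0.0442]
eef_rot: [0.001, 0.997, 0.081, 0.001]
contact_force: [4.0, -3.2, -7.7]
width: 0.0125
gripper_force: 60.1
```

Call:
step_arm(
  targets=[
    [[0,0,0,0,0,5],[0,0,0,0,0,9],[0,0,0,0,0,11],[0,0,0,0,0,11],[0,0,0,0,0,11]],
  ],
)

```text
clock: 3.9
position: [0.5321, -0.2466, 0.0442]
eef_rot: [0.001, 1.0, -0.012, 0.001]
contact_force: [4.8, -3.2, -7.6]
width: 0.013
gripper_force: 60.1
```

Call:
step_arm(
  targets=[
    [[0,0,0,0,0,0],[0,0,0,0,0,0],[0,0,0,0,0,0],[0,0,0,0,0,0]],
  ],
  fingers=0.05,
)

```text
clock: 4.4
position: [0.5311, -0.2458, 0.0445]
eef_rot: [0.0, 1.0, -0.012, 0.0]
contact_force: [-0.0, -0.8, 0.2]
width: 0.05
gripper_force: 0.0
```

Call:
step_arm(
  targets=[
    [[-0.01,0,-0.05,0,0,0],[-0.03,0,-0.11,0,0,0],[-0.05,0,-0.17,0,0,0],[-0.06,0,-0.18,0,0,0],[-0.06,0,-0.18,0,0,0]],
  ],
)

```text
clock: 5.03
position: [0.4708, -0.2444, 0.2248]
eef_rot: [0.0, 1.0, -0.012, 0.001]
contact_force: [0.2, 0.5, -0.9]
width: 0.0499
gripper_force: 0.0
```

```bash
python3 - <<'E'
from gauge import *
import pickle
c=grab('wrist');s=robot.observe();print(s['position'],s['eef_rot'])
pickle.dump(c,open('w2.pkl','wb'));save(c,'w2.png')
u=proj(c,[.5309,-.2457,.045]);print(u);u=u.astype(int)
gauge(c,(u[0]-50,max(u[1]-50,0),u[0]+50,u[1]+50))
E
```

```text
[ 0.47078478 -0.24410723  0.22341915] [-3.38684746e-04  9.99923191e-01 -1.23821275e-02 -4.24749706e-04]
[252.31337362 108.10488465]
red [253.5  72. ] 4 [ 0.5654 -0.2478  0.03  ]
red [253.2  94.3] 120 [ 0.5434 -0.2469  0.066 ]
orange [252.6  65.2] 23 [ 0.5718 -0.247   0.03  ]
dark [253.4 107.5] 671 centre@.066 [ 0.5319 -0.2468  0.066 ] ((532.2799682617188, -246.8580780029297), (12.113560676574707, 45.178733825683594), 88.53811645507812)
dark [203.3 132.4] 195 centre@.066 [ 0.5105 -0.1994  0.066 ] ((518.2598266601562, -200.28634643554688), (5.716544151306152, 61.8890266418457), 88.53471374511719)
dark [269.6 156.6] 124 centre@.066 [ 0.4861 -0.261   0.066 ] ((486.8847961425781, -254.29559326171875), (73.3813705444336, 1.9215481281280518), 88.53470611572266)
```

View pics/w2.png

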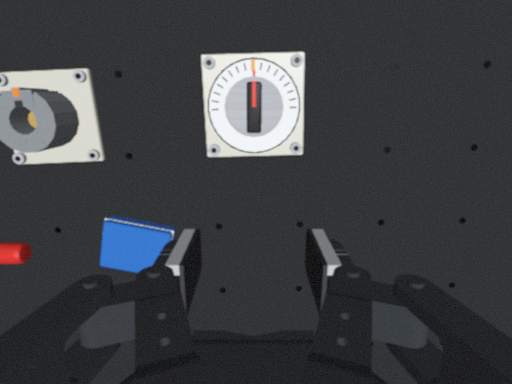

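Gauge is at zero: bar yaw -1.5° and mark direction about -0.4 to -1.5°, so within 0.02 rad. Now a view over the hub, then one over the rack.

Call:
step_arm(
  targets=[
    [[0,-0.222,0,0,0,0],[0,-0.222,0,0,0,0],[0,-0.222,0,0,0,0],[0,-0.222,0,0,0,0],[0,-0.222,0,0,0,0]],
  ],
  fingers=0.085,
)

```text
clock: 5.7
position: [0.476, -0.0199, 0.2222]
eef_rot: [-0.001, 1.0, -0.01, -0.002]
contact_force: [0.1, -0.8, 0.5]
width: 0.0851
gripper_force: 0.0
```

```bash
python3 - <<'E'
from h import *
import pickle
c=grab('wrist');s=robot.observe();print(s['position'],s['eef_rot'])
pickle.dump(c,open('w3.pkl','wb'));save(c,'w3.png',(150,40,350,190),4)
E
```

```text
[ 0.47621106 -0.02136169  0.22246509] [-1.87142360e-04  9.99939881e-01 -1.08328442e-02 -1.68758851e-03]
```

Call:
step_arm(
  targets=[
    [[0,-0.29,0,0,0,0],[0,-0.29,0,0,0,0],[0,-0.29,0,0,0,0],[0,-0.29,0,0,0,0],[0,-0.29,0,0,0,0]],
  ],
)

```text
clock: 6.38
position: [0.4839, 0.2689, 0.2227]
eef_rot: [0.0, 1.0, -0.012, -0.001]
contact_force: [0.4, -0.1, -0.6]
width: 0.0849
gripper_force: 0.0
```

Call:
step_arm(
  targets=[
    [[0,0,0,0,0,0],[0,0,0,0,0,0],[0,0,0,0,0,0]],
  ],
)

```text
clock: 6.75
position: [0.484, 0.2658, 0.2239]
eef_rot: [0.0, 1.0, -0.013, -0.0]
contact_force: [0.4, -0.4, -0.6]
width: 0.0851
gripper_force: 0.0
```

```bash
python3 - <<'E'
from h import *
import pickle
c=grab('wrist');s=robot.observe();print(s['position'],s['eef_rot'])
pickle.dump(c,open('w4.pkl','wb'));save(c,'w4.png',(130,10,380,197),3.2)
E
```

```text
[0.48407288 0.26598317 0.22412097] [ 2.27912975e-04  9.99911441e-01 -1.33057486e-02 -1.24907332e-04]
```

View pics/w3.png

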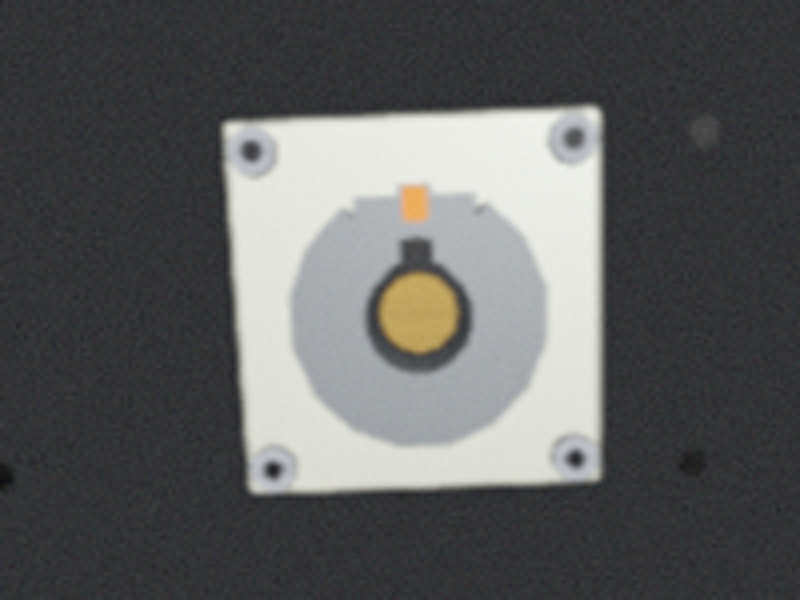

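View pics/w4.png

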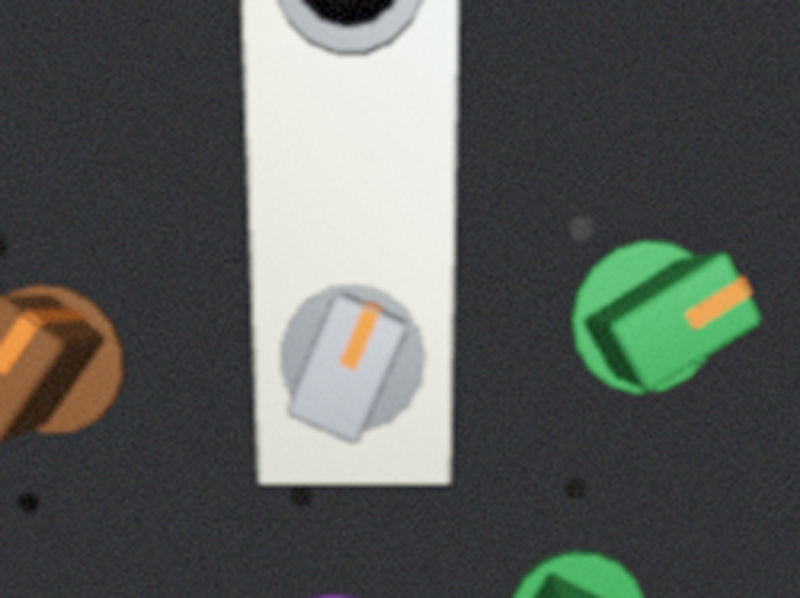

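Crop of wrist 3: the hub's bore is centred at about (418,319), keyway straight up with the orange mark at (414,203). Crop of wrist 4: the grey head has top corners (340,293), (405,323), (357,441), (290,412), its orange stripe is at (360,335), and the rack's end edge is at y≈484. Neighbours (brown on the left, green on the right) are clear.

```bash
python3 - <<'E'
from h import *
import pickle
c=pickle.load(open('w3.pkl','rb'))
off=np.array([150,40])
P=lambda x,y,z=.052: ray(c,off+np.array([x+.5,y+.5])/4-.5,z)
print('bore',P(418.5,320)); 
for a,b in(((365,318),(472,318)),((291,318),(547,318)),((418,446),(418,191))): print(np.linalg.norm(P(*a)-P(*b)),(P(*a)+P(*b))/2)
print('keyw edge',P(416,238),'mark',P(414,203)); ce=(P(291,318)+P(547,318))/2
print('dir',ang(P(416,245)-P(418.5,319)),ang(P(414.5,203)-P(418.5,319)))
H,S,V=hsv(c)
dark=((V<120)|((S>80)&(V>100))); 
for ct,a,m in comps(dark,(225,95,285,140),100):
    cn=max(cv2.findContours(m.astype(np.uint8),0,2)[0],key=cv2.contourArea)
    pts=np.array([ray(c,p[0],.052)[:2] for p in cn],np.float32); print('bore',a,cv2.minEnclosingCircle(pts*1000),pts.min(0),pts.max(0))
pl=[P(223,122,.008),P(601,106,.008),P(602,482,.008),P(249,493,.008)]
print('plate',np.mean(pl,0),ang(pl[0]-pl[3]),ang(pl[1]-pl[2]),ang(pl[0]-pl[1]),np.linalg.norm(pl[0]-pl[1]),np.linalg.norm(pl[1]-pl[2]))
w=c;c=pickle.load(open('w4.pkl','rb'));off=np.array([130,10])
Q=lambda x,y,z: ray(c,off+np.array([x+.5,y+.5])/3.2-.5,z)
k=[Q(*p,.086) for p in((340,293),(405,323),(357,441),(290,412))]
print('head',np.mean(k,0),[np.linalg.norm(k[i]-k[i-1]).round(4) for i in range(4)],ang(k[0]-k[3]),ang(k[1]-k[2]))
H,S,V=hsv(c)
o=max(comps((S>90)&(H>8)&(H<28)&(V>120),(225,95,260,130)),key=lambda t:t[1]);op=ray(c,o[0],.086);print('stripe',op,ang(op-np.mean(k,0)))
print('collar',Q(353,358,.042),np.linalg.norm(Q(281,358,.042)-Q(425,358,.042)))
E
```

```text
bore [ 0.52466879 -0.0222605   0.052     ]
0.025627872479888104 [ 0.52513782 -0.02226918  0.052     ]
0.06131523357954724 [ 0.52513539 -0.02238624  0.052     ]
0.05984065493294369 [ 0.52423162 -0.022132    0.052     ]
keyw edge [ 0.54359673 -0.02204467  0.052     ] mark [ 0.55148874 -0.02173653  0.052     ]
dir 0.85 0.89
bore 606 ((527.85693359375, -22.606632232666016), 15.304618835449219) [ 0.51286006 -0.0345078 ] [ 0.54285383 -0.01042593]
plate [ 0.52520115 -0.02245904  0.008     ] 0.76 1.25 91.08 0.09920235089682991 0.09983223970023808
head [0.53118322 0.2768581  0.086     ] [np.float64(0.0343), np.float64(0.0189), np.float64(0.0341), np.float64(0.0199)] -25.78 -24.13
stripe [0.53944961 0.27323158 0.086     ] -23.69
collar [0.5311052  0.27714833 0.042     ] 0.0448357878950551
```

Hub mouth is (0.525, -0.022) with yaw 0.9°, and the bore measures 26 mm. Spindle is (0.531, 0.277) with yaw -24.7°, and head and collar centres agree. Next: approach and grip.

Call:
step_arm(
  targets=[
    [[0.0467,-0.0124,0.03,0,0,10],[0.0467,-0.0124,0.06,0,0,20],[0.0467,-0.0124,0.08,0,0,23.2],[0.0467,-0.0124,0.1,0,0,23.2],[0.0467,-0.0124,0.1,0,0,23.2]],
  ],
  fingers=0.055,
)

```text
clock: 7.42
position: [0.53, 0.2774, 0.1229]
eef_rot: [0.001, 0.977, -0.214, -0.001]
contact_force: [-0.3, 1.0, -0.1]
width: 0.0551
gripper_force: 0.0
```

Call:
step_arm(
  targets=[
    [[0,0,0.03,0,0,0],[0,0,0.055,0,0,0],[0,0,0.073,0,0,0],[0,0,0.073,0,0,0],[0,0,0.073,0,0,0]],
  ],
)

```text
clock: 8.05
position: [0.5316, 0.2788, 0.0528]
eef_rot: [-0.001, 0.977, -0.213, 0.001]
contact_force: [-0.4, 1.3, 0.3]
width: 0.0548
gripper_force: 0.0
```

Call:
step_arm(
  targets=[
    [[0,0,0,0,0,0],[0,0,0,0,0,0],[0,0,0,0,0,0],[0,0,0,0,0,0],[0,0,0,0,0,0]],
  ],
  fingers=0.0,
)

```text
clock: 8.68
position: [0.5312, 0.2789, 0.0523]
eef_rot: [-0.0, 0.977, -0.213, 0.001]
contact_force: [-0.3, -0.2, 5.5]
width: 0.0207
gripper_force: 59.3
```

Call:
step_arm(
  targets=[
    [[0,0,-0.03,0,0,0],[0,0,-0.06,0,0,0],[0,0,-0.1,0,0,0],[0,0,-0.12,0,0,0],[0,0,-0.12,0,0,0]],
  ],
)

```text
clock: 9.3
position: [0.5313, 0.279, 0.1726]
eef_rot: [-0.001, 0.977, -0.213, 0.001]
contact_force: [-0.7, -0.5, -1.2]
width: 0.0213
gripper_force: 58.8
```

```bash
python3 - <<'E'
from h import *
import pickle
c=grab('wrist');s=robot.observe();print(s['position'],s['eef_rot'],s['width'],s['contact_force'],s['joint_positions'])
pickle.dump(c,open('w5.pkl','wb'));save(c,'w5.png')
E
```

```text
[0.53050238 0.27872789 0.1710696 ] [-1.25667221e-05  9.77050926e-01 -2.13005815e-01  1.05893821e-04] 0.021216248812546582 [ 0.17794195 -0.10580086 -1.02721034] [ 3.55975774e-01  5.27212716e-01  1.39931675e+00 -9.94827657e-05
  1.21487138e+00  2.35610746e+00]
```

View pics/w5.png

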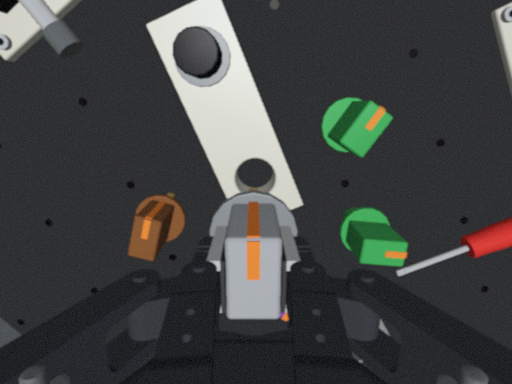

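Lifted; the head is between the pads with the stripe forward along tool x. Head top front edge is at v≈233 and the collar front at v≈193, columns 210–297. I'll check the in-hand offset.

```bash
python3 - <<'E'
from h import *
import pickle
c=pickle.load(open('w5.pkl','rb'));T=np.array(c['T_tool_cam'])
def tr(u,v,z): # tool plane z
    d=np.linalg.inv(c['K'])@[u,v,1];d=T[:3,:3]@[d[0],-d[1],-d[2]];return T[:3,3]+d*(z-T[2,3])/d[2]
g=cv2.cvtColor(c['color'],cv2.COLOR_RGB2GRAY).astype(int)
print('col238',g[185:325:1,238].tolist());print('row300',g[300,215:295].tolist()); print('col270',g[185:245,270].tolist())
H,S,V=hsv(c)
m=(S>90)&(H>3)&(H<25)&(V>190);ys,xs=np.nonzero(m[235:290,235:270]);print('stripe',ys.min()+235,ys.max()+235,xs.mean()+235)
print('top front',tr(254,233,-.0335),'collar front',tr(254,193,.0105),'rear',tr(254,318,-.0335))
E
```

```text
col238 [109, 113, 125, 145, 166, 185, 202, 193, 126, 86, 123, 154, 152, 147, 144, 146, 145, 143, 132, 103, 100, 98, 102, 98, 100, 102, 104, 101, 101, 100, 100, 102, 100, 101, 100, 100, 99, 106, 100, 103, 97, 100, 101, 103, 102, 102, 99, 102, 103, 106, 106, 113, 132, 151, 166, 171, 171, 178, 178, 177, 179, 178, 179, 177, 176, 176, 178, 176, 175, 176, 176, 176, 175, 177, 176, 177, 175, 176, 175, 179, 176, 176, 175, 175, 178, 177, 177, 176, 176, 177, 178, 175, 175, 176, 176, 178, 174, 176, 176, 175, 176, 174, 177, 176, 176, 176, 176, 176, 176, 174, 173, 176, 175, 176, 174, 174, 176, 175, 175, 178, 177, 176, 176, 174, 175, 176, 178, 175, 175, 175, 176, 175, 166, 142, 87, 48, 45, 48, 47, 49]
row300 [24, 36, 34, 32, 33, 37, 59, 65, 67, 58, 61, 97, 141, 159, 166, 175, 174, 175, 176, 173, 174, 174, 176, 174, 175, 176, 177, 177, 178, 176, 176, 174, 178, 176, 178, 177, 175, 175, 176, 174, 174, 176, 177, 175, 177, 175, 176, 177, 176, 174, 174, 177, 175, 177, 176, 176, 175, 176, 176, 174, 175, 173, 166, 158, 136, 94, 55, 69, 70, 60, 48, 33, 27, 25, 34, 29, 25, 24, 31, 29]
col270 [106, 106, 110, 113, 127, 154, 179, 190, 168, 117, 105, 143, 156, 155, 148, 150, 147, 143, 127, 104, 102, 101, 98, 98, 100, 100, 100, 101, 101, 100, 105, 99, 102, 99, 101, 102, 104, 102, 105, 103, 103, 101, 101, 98, 105, 100, 104, 101, 106, 103, 104, 111, 130, 152, 165, 171, 172, 172, 176, 178]
stripe 236 279 252.98843930635837
top front [ 0.02041966  0.00077323 -0.0335    ] collar front [0.02284687 0.0008931  0.0105    ] rear [-0.01601211  0.00078629 -0.0335    ]
```

Call:
step_arm(
  targets=[
    [[0.022,0.05,0,0,0,-8],[0.046,0.106,0,0,0,-18],[0.07,0.162,0,0,0,-25.5],[0.094,0.218,0,0,0,-25.5],[0.115,0.265,0,0,0,-25.5]],
  ],
)

```text
clock: 9.98
position: [0.5237, -0.0121, 0.1696]
eef_rot: [-0.0, 1.0, 0.007, -0.001]
contact_force: [0.5, 0.2, -1.2]
width: 0.0213
gripper_force: 59.2
```

Call:
step_arm(
  targets=[
    [[0.0,0.01,0,0,0,0],[0.0,0.01,0,0,0,0],[0.0,0.01,0,0,0,0],[0.0,0.01,0,0,0,0]],
  ],
)

```text
clock: 10.48
position: [0.525, -0.0187, 0.1711]
eef_rot: [-0.0, 1.0, 0.009, -0.0]
contact_force: [0.1, 0.1, -0.9]
width: 0.0211
gripper_force: 59.2
```

```bash
python3 - <<'E'
from h import *
s=robot.observe();t=tool_rel([.5243,-.0223,.105]);print(s['position'],s['eef_rot'],s['contact_force'],s['width'],t, 2*ang([s['eef_rot'][1],s['eef_rot'][2]]))
E
```

```text
[ 0.5250005  -0.01871831  0.17108729] [-9.25588933e-05  9.99960915e-01  8.83953058e-03 -1.48948152e-04] [ 0.10968626  0.13936695 -0.86877436] 0.021122385537357232 [-0.00074413  0.00358115  0.06608684] 1.02
```

Call:
step_arm(
  targets=[
    [[-0.0007,0.0036,0.02,0,0,0],[-0.0007,0.0036,0.04,0,0,0],[-0.0007,0.0036,0.06,0,0,0],[-0.0007,0.0036,0.065,0,0,0],[-0.0007,0.0036,0.065,0,0,0]],
  ],
)

```text
clock: 11.1
position: [0.5246, -0.0232, 0.1065]
eef_rot: [0.0, 1.0, 0.008, -0.0]
contact_force: [0.3, -0.1, -1.0]
width: 0.0213
gripper_force: 59.3
```

Call:
step_arm(
  targets=[
    [[0,0,0.003,0,0,0],[0,0,0.006,0,0,0],[0,0,0.009,0,0,0],[0,0,0.011,0,0,0],[0,0,0.011,0,0,0]],
  ],
)

```text
clock: 11.72
position: [0.5247, -0.0233, 0.0952]
eef_rot: [-0.0, 1.0, 0.008, 0.0]
contact_force: [1.3, 4.5, -0.2]
width: 0.0213
gripper_force: 59.3
```

The shaft is in the bore. A +y side force says to ease about 1 mm towards +y.

Call:
step_arm(
  targets=[
    [[0.0003,-0.001,0,0,0,0],[0.0003,-0.001,0.001,0,0,0],[0.0003,-0.001,0.003,0,0,0],[0.0003,-0.001,0.005,0,0,0],[0.0003,-0.001,0.005,0,0,0]],
  ],
)

```text
clock: 12.35
position: [0.5245, -0.0228, 0.09]
eef_rot: [0.0, 1.0, 0.008, -0.0]
contact_force: [0.4, 1.6, -1.2]
width: 0.0213
gripper_force: 59.4
```

Call:
step_arm(
  targets=[
    [[0,-0.0003,0.002,0,0,0],[0,-0.0003,0.004,0,0,0],[0,-0.0003,0.006,0,0,0],[0,-0.0003,0.008,0,0,0],[0,-0.0003,0.008,0,0,0]],
  ],
)

```text
clock: 12.98
position: [0.5246, -0.0224, 0.0821]
eef_rot: [0.0, 1.0, 0.008, -0.0]
contact_force: [-0.0, 0.0, -1.2]
width: 0.0213
gripper_force: 59.4
```

The key has slipped in freely (no side force, 10 mm below the key-rest height). I keep pushing.

Call:
step_arm(
  targets=[
    [[0,0,0.004,0,0,0],[0,0,0.008,0,0,0],[0,0,0.011,0,0,0],[0,0,0.014,0,0,0],[0,0,0.014,0,0,0]],
  ],
)

```text
clock: 13.6
position: [0.5251, -0.0225, 0.0686]
eef_rot: [0.0, 1.0, 0.008, 0.0]
contact_force: [-1.3, -0.2, 6.4]
width: 0.0211
gripper_force: 60.6
```

Call:
step_arm(
  targets=[
    [[0,0,0.001,0,0,0],[0,0,0.002,0,0,0],[0,0,0.003,0,0,0],[0,0,0.003,0,0,0]],
  ],
)

```text
clock: 14.1
position: [0.5251, -0.0225, 0.0682]
eef_rot: [0.0, 1.0, 0.008, 0.001]
contact_force: [-8.5, 0.7, 27.4]
width: 0.0213
gripper_force: 63.8
```

Hard stop at TCP 0.068, matching the collar seating on the hub. I ease the push slightly, then look.

Call:
step_arm(
  targets=[
    [[0,0,-0.001,0,0,0],[0,0,-0.001,0,0,0],[0,0,-0.001,0,0,0],[0,0,-0.001,0,0,0]],
  ],
)

```text
clock: 14.6
position: [0.5251, -0.0225, 0.0682]
eef_rot: [0.0, 1.0, 0.008, 0.001]
contact_force: [-6.0, 0.8, 20.1]
width: 0.0214
gripper_force: 62.2
```

```bash
python3 - <<'E'
from h import *
c=grab('scene');im=c['color'][:,:,::-1]
s=robot.observe();print(s['position'],s['contact_force'],s['gripper_force'])
cv2.imwrite('pics/end.png',cv2.resize(im[130:250,120:280],None,fx=5,fy=5,interpolation=cv2.INTER_CUBIC))
E
```

```text
[ 0.52508281 -0.02245918  0.06821693] [-6.60490195 -0.0938649  19.68406125] 62.18984842300415
```

View pics/end.png

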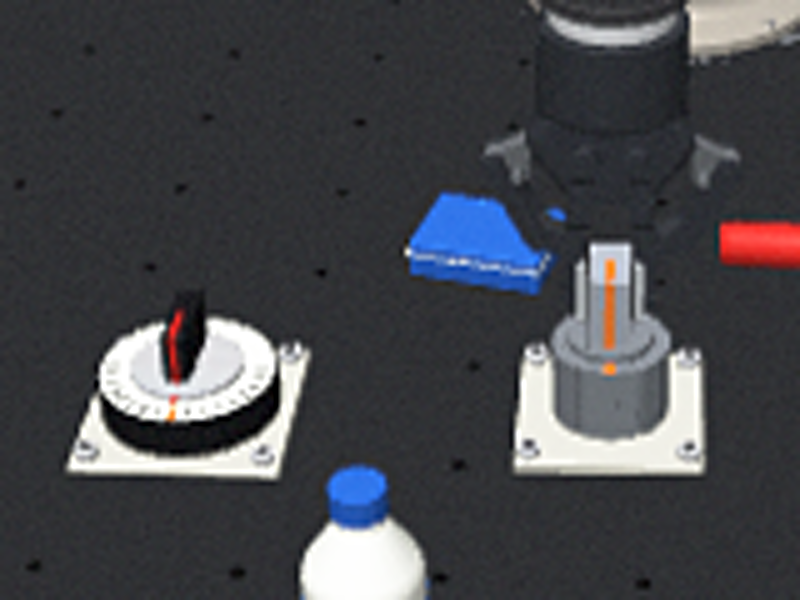

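The end view shows the collar seated on the hub at (612,330), with the head stripe in line with the hub's orange mark at (610,368). The gauge pointer is on the zero mark at (172,405). Handing in.

```bash
python3 -c "
from workcell import close_job
print(close_job())"
```

```text
the job is handed in; nothing more can be done
None
```

The job is handed in at about 15 s: the gauge is at zero, and the keyed spindle is seated in the hub, still gripped and held down with about 20 N; the hand-in returned no verdict.

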